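# Push a keyed shaft home in a pulley and hold it there

### The job

Take the shaft with the brass key out of the wooden rack by its black handle, put its end into the bore of the belt pulley in the fixture, turn it until the key slips into the keyway, and push it fully home against the spring so that its collar sits on the pulley's hub. Finish while still gripping the handle and pressing the shaft down, because the spring pushes it out again. Leave the plain shaft, the tools and the other things where they are.

Things in the scene. Friction and masses are not known exactly. Their poses are not given: they have to be found in the camera images.
- keyed_shaft: steel shaft, 0.2 kg, upright in either hole of the rack. Origin: centre of its lower end, z up its axis, +x to its key. Pilot 20 mm diameter, lowest 4 mm tapered to 15 mm; brass key 6 mm wide, out to 14 mm from the axis, 26 to 56 mm above the lower end; collar 36 mm diameter, 60 to 66 mm; black round handle 24 mm diameter, 66 to 108 mm. Red marks on collar and handle top lie over the key
- shaft_collar (a point): point on the keyed shaft's axis at the underside of its collar, 60 mm above its lower end
- shaft_handle (a point): point on the keyed shaft's axis 88 mm above its lower end, about the middle of the black handle, where to grip it
- plain_shaft: a shaft of the same size and colours without key or red marks, in the rack's other hole; stays there. Origin at the centre of its lower end, z up
- rack: fixed wooden block 70 x 160 x 40 mm high, origin under its centre, long along its y. Two upright round holes 21.5 mm in diameter and 22 mm deep at y = +40 and -40 mm; the shafts stand on the hole floors, 18 mm above the bench
- pulley: aluminium belt pulley, fixed, on a round blue base 150 mm in diameter, 10 mm high. Origin under its centre on the bench, z up, +x along its keyway. Hub face 44 mm diameter, 75 mm above the bench; rim 100 mm diameter, top 66 mm above the bench; two rim clamps at +y and -y, 41 to 71 mm off the axis, up to 76 mm high. Red marks on the hub face and on the web lie beyond the keyway
- hub_mouth (a point): bore centre at the hub face, 75 mm above the bench; axes as pulley. Upright bore 21.5 mm diameter, 65 mm deep, with one keyway 8 mm wide, out to 15.5 mm from the axis, all the way down. The pilot enters at any angle; the key then rests on the hub face, 26 mm in, until turned to within about 5 degrees of the keyway. Home, the collar lies on the hub face
- ejector (a joint): travel in m of the sprung brass ejector in the bore: 0 at rest with its top 42 mm below the hub face, grows downwards, 0.018 with the shaft fully home. The spring needs 4 N to start and 9.4 N at 0.018, so it lifts a shaft that is let go
- tape_measure: yellow tape measure 64 x 83 x 32 mm, bystander, origin under its centre
- spray_can: green and white spray can 65 mm in diameter, 250 mm high, bystander, origin under its centre
- tape_black: roll of black tape 64 mm in diameter, 19 mm high, bystander, origin under its centre
- pliers: red handled pliers 60 x 188 x 14 mm, bystander, origin under the centre
Not all that is in view belongs to the job. There is more than one size of the rack; the one meant has the size given above.

How it is judged:
On the way, in this order (a step that is already met when the one before it is completed fails the run):
1. the keyed shaft is lifted clear of the rack in the gripper (z of keyed_shaft in the frame of rack above 0.045 m and contact force between keyed_shaft and the fingers above 1 N), for 0.1 s.
2. its lower end has entered the pulley's bore (z of keyed_shaft in the frame of hub_mouth below -0.008 m and horizontal distance between keyed_shaft and hub_mouth below 0.004 m), for 0.1 s.
At the end, for the whole second after the job is handed in: the keyed shaft's collar lies within 3 mm of the pulley's hub face, centred within 4 mm and with the key in line with the keyway, the ejector is pressed down at least 14.5 mm, and the shaft is still, gripped by the handle between the fingers (grasp point within 30 mm of the handle's middle) (z of shaft_collar in the frame of hub_mouth below 0.003 m and distance between shaft_collar and hub_mouth below 0.004 m and angle between the x axis of keyed_shaft and the x axis of pulley, either way round below 0.2 rad and value of joint ejector above 0.0145 m and contact force between keyed_shaft and the fingers above 3 N and distance between the grasp point and shaft_handle below 0.03 m and linear speed of keyed_shaft below 0.02 m/s); the arm keeps its last pose, push and grip.
It fails at once if the plain shaft is moved from its hole (more than 20 mm) (distance of plain_shaft from where it was at the start of the episode above 0.02 m).
It fails at once if a tool or other thing on the bench is moved more than 30 mm (distance of any of tape_measure, spray_can, tape_black, pliers from where it was at the start of the episode above 0.03 m).
It also fails if it takes over 42 s, if anything falls off the work surface, if the arm or the gripper's body presses on something with over 40 N, if the wrist force passes 120 N, or if a joint passes its speed limit or range.

### The arm

A 7-joint arm with a two-finger parallel gripper is mounted at the origin on a cart in front of the work surface, level with it; the furniture and walls round the work are solid. World frame = base frame: x ahead of the robot, y to its left, z up, the work surface at z = 0. Lengths are in m, angles in rad, forces in N, time in s.
With the tool pointing down it reaches from about 0.425 to 0.95 m from the base axis. Payload 4.7 kg.
Tool frame: the origin (TCP) lies on the centre line of the jaws, within the pads' length; the fingertips stand robot.nose_length ahead of it and the grasp point (between the pads) lies 8 mm behind it (robot.nose_length is the distance from the TCP to the fingertips, in m); z points along the fingers, y is the line along which they close (so a half turn about z gives the same grasp; the last joint's range is limited). The gripper opens to 85 mm and grips with 20 to 120 N. Pads are 22 mm wide; open, the fingers measure 114 mm over their backs; the gripper's body (76 mm by 85 mm) begins 54 mm behind the grasp point. The pads swing forward as they close: fully open they stand 13 mm farther back than shut.
Start: joints at [1.194, 0.469, -0.049, 1.532, 0.024, 1.141, -0.082], TCP at [0.23, -0.635, 0.242] pointing down, gripper open.
Joint ranges: [-2.59, 2.59], [-0.33, 1.99], [-1.39, 1.29], [0.1, 2.45], [-1.04, 4.18], [0.21, 1.99], [-2.66, 2.66]. Speed limits (rad/s): [2.57, 2.57, 3.14, 3.14, 3.14, 3.14, 3.14].

### API

Orientations are given as [roll, pitch, yaw] about the fixed x, y, z axes, in that order (R = Rz(yaw) Ry(pitch) Rx(roll)).
In Python, from plant import robot gives the robot as it stands. Calls block until the motion is done:
- robot.goto(position, orientation): joint-space move of the TCP to a pose.
- robot.move_straight(position, vel=0.15, attitude=None, contact_N=None): straight line of the TCP; attitude=None keeps the orientation; vel is the mean speed in m/s. With contact_N (N) it stops when the force on the tool has changed by that much, and returns True; else False.
- robot.move_joints(angles): joint-space move.
- robot.grip(opening, strength=None): opening from 0.0 (shut) to 1.0 (fully open); strength is the grip in N (None keeps the last); returns when the fingers have stopped.
- robot.sleep(seconds).
- robot.inverse_kinematics(position, orientation): joint angles nearest the present ones, or None.
- robot.sense(): the state.
- robot.grab_frame(name): name is "side" or "top"; returns a dict with "image" (420x560x3 uint8, red, green, blue), "range_z" (420x560 float32, m along the optical axis (not along the pixel's ray), 0 where there is no reading), "fx", "fy", "cx", "cy" (pixels), "dist_coeffs" ([k1, k2, p1, p2, k3] as OpenCV has them; the pictures are not rectified), "R" (3x3) and "t" (3): a world point X has camera coordinates R X + t. Camera axes: x right, y down, z forward; pixel columns grow to the right and rows downward; lengths in m; the calibration is good to about 2 mm. A picture is of the moment at which its call begins.
A pose or a line that the arm cannot do raises robot.IKError and nothing moves.
- robot.close_job(): hands the job in; it is judged then, once.
The state is a dict: "t": time; "joint_pos": joint angles; "joint_velocities": joint speeds; "effort": joint torques, N m; "tcp_pos": TCP position; "tcp_rot": TCP orientation; "wrist_force": force on the tool from outside, world axes, zero at the start; "torque": the same for the moment, N m; "opening": opening from 0.0 (shut) to 1.0 (fully open); "gripper_force": force on a finger pad.
Only numpy, scipy, OpenCV 4.12 (cv2) and the standard library are available. Lean on these libraries where they do the work, as an engineer would, in place of code of your own. Each camera call takes 0.05 s, during which the arm holds its last target. There are 200 camera calls.

## Working session

There is one attempt and no reset: what is moved stays moved. The work goes in short steps, each a Python script; the robot and the scene stay as the last script left them, time stands still between calls to the robot, and variables do not carry over. Pictures are saved under pics/ and viewed, at most 10 in all, crops included, and the job is handed in when it is done.

```bash
ls; mkdir -p pics
python3 - <<'E'
from plant import robot
import cv2,numpy as np,pickle
for n in("top","side"):
    f=robot.grab_frame(n); pickle.dump(f,open(n+".pkl","wb"))
    cv2.imwrite(f"pics/{n}0.png",cv2.resize(f["image"][:,:,::-1],(800,600),interpolation=cv2.INTER_CUBIC))
    print(n,f["fx"],f["cx"],f["cy"],f["dist_coeffs"],-f["R"].T@f["t"],f["R"])
print(robot.nose_length,robot.sense())
E
```

```text
pics
top 435.17469511037075 275.04416780367956 217.56683994275738 [-0.00706442  0.          0.          0.          0.        ] [0.45094982 0.01098341 1.34600108] [[ 0.0031588  -0.9999797   0.00553302]
 [-0.99737104 -0.00355103 -0.07237679]
 [ 0.07239497 -0.00528985 -0.99736201]]
side 412.75258501739535 282.34720089309207 217.9307211881959 [-0.03982908  0.          0.          0.          0.        ] [-0.09045864 -0.89692035  0.49039106] [[ 0.81716551 -0.57597398 -0.02223735]
 [-0.22054854 -0.27679476 -0.93527697]
 [ 0.53254001  0.7691805  -0.35321735]]
0.011 {'t': 0.1, 'joint_pos': array([ 1.19410008,  0.46938199, -0.04858366,  1.53354136,  0.0241003 ,
        1.14103188, -0.0823187 ]), 'joint_velocities': array([-0.00083404, -0.00140127,  0.00044091, -0.004165  ,  0.00120641,
        0.00072853, -0.00029621]), 'effort': array([ 7.52438755e-04, -5.11515892e+01, -4.70304990e-02, -2.38390446e+01,
        1.07265756e-02,  4.42655160e-03, -2.70847903e-05]), 'tcp_pos': array([ 0.2298954 , -0.63411365,  0.24136604]), 'tcp_rot': array([-3.13981689e+00,  6.74929004e-05,  3.47795943e-01]), 'wrist_force': array([ 0.38930333,  0.90664694, -0.47180209]), 'torque': array([-0.0219062 , -0.02980221,  0.05909652]), 'gripper_force': 0.0, 'opening': 1.0007239180785303}
```

View pics/top0.png

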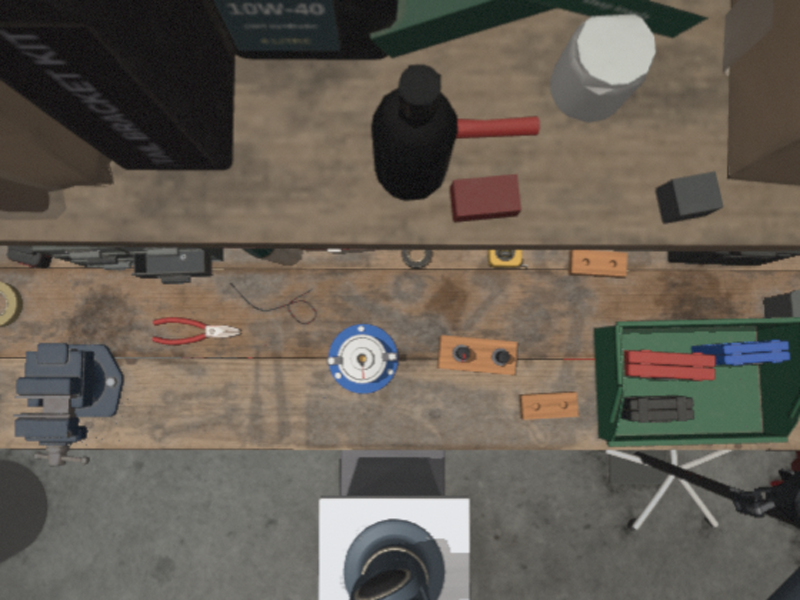

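View pics/side0.png

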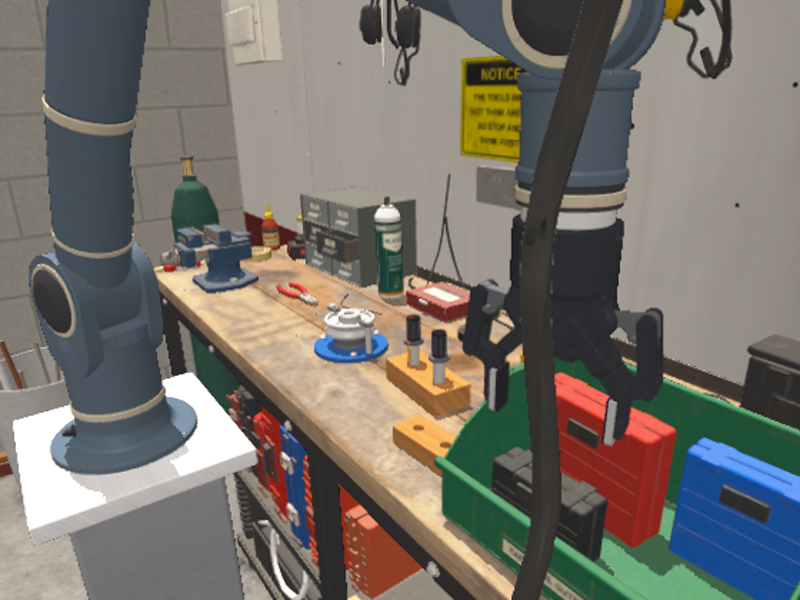

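The top view shows the pulley at about (362,358), and the rack at (478,355) with shafts at (463,353) and (502,357). The left shaft has red marks. The side view agrees, and the far left one of the pair has the red mark at (413,320). A shelf overhangs the rear of the bench. Next I'll zoom in and measure.

```bash
cat > h.py <<'E'
import cv2,numpy as np,pickle
def K(f): return np.array([[f["fx"],0,f["cx"]],[0,f["fy"],f["cy"]],[0,0,1]])
def ray(f,uv):
    p=cv2.undistortPoints(np.array(uv,float).reshape(-1,1,2),K(f),np.array(f["dist_coeffs"],float))[:,0]
    d=np.c_[p,np.ones(len(p))]@f["R"]; return -f["R"].T@f["t"],d
def onz(f,uv,z):
    c,d=ray(f,uv); return c+d*((z-c[2])/d[:,2])[:,None]
def proj(f,X):
    return cv2.projectPoints(np.array(X,float).reshape(-1,1,3),cv2.Rodrigues(f["R"])[0],f["t"],K(f),np.array(f["dist_coeffs"],float))[0][:,0]
def blobs(mask,amin=3):
    n,l,s,c=cv2.connectedComponentsWithStats(mask.astype(np.uint8),connectivity=8)
    return [(c[i],s[i]) for i in range(1,n) if s[i][4]>=amin]
E
python3 - <<'E'
from h import *
f=pickle.load(open("top.pkl","rb")); im=f["image"]
a=cv2.resize(im[222:282,225:285],(399,399),interpolation=cv2.INTER_CUBIC)
b=cv2.resize(im[225:285,303:363],(399,399),interpolation=cv2.INTER_CUBIC)
cv2.imwrite("pics/topcrop.png",np.hstack([a,b])[:,:,::-1])
g=pickle.load(open("side.pkl","rb"));gi=g["image"]
a=cv2.resize(gi[205:255,215:275],(480,400),interpolation=cv2.INTER_CUBIC)
b=cv2.resize(gi[215:295,265:335],(320,400),interpolation=cv2.INTER_CUBIC)
cv2.imwrite("pics/sidecrop.png",np.hstack([a,b])[:,:,::-1])
h=cv2.cvtColor(im,cv2.COLOR_RGB2HSV)
red=((h[...,0]<8)|(h[...,0]>172))&(h[...,1]>90)&(h[...,2]>50)
for c,s in blobs(red,1):
    if 220<c[0]<370 and 220<c[1]<285: print("red",c,s[4])
blue=(h[...,0]>100)&(h[...,0]<125)&(h[...,1]>130)&(h[...,2]>70)
for c,s in blobs(blue,200):
    if 220<c[0]<290: 
        print("blue",c,s, onz(f,[[s[0]+s[2]/2-.5,s[1]+s[3]/2-.5]],.01))
white=(h[...,1]<50)&(h[...,2]>130)
for c,s in blobs(white,30):
    if 220<c[0]<290 and 220<c[1]<285: print("white",c,s,onz(f,[[s[0]+s[2]/2-.5,s[1]+s[3]/2-.5]],.066))
dark=(h[...,2]<75)
for c,s in blobs(dark,20):
    if 300<c[0]<370 and 225<c[1]<285: print("dark",c,s,onz(f,[c],.126))
# wood rack top corners by depth
rz=f["range_z"]; 
v,u=np.mgrid[0:420,0:560]; 
P=cv2.undistortPoints(np.c_[u.ravel(),v.ravel()].astype(float).reshape(-1,1,2),K(f),np.array(f["dist_coeffs"],float))[:,0]
X=((np.c_[P,np.ones(len(P))]*rz.reshape(-1,1))-f["t"])@f["R"]; Z=X[:,2].reshape(420,560)
m=(abs(Z-.04)<.012)
for c,s in blobs(m,200):
    if 220<c[1]<300: print("h40",c,s[4],onz(f,[c],.04))
print("shelf z",np.median(Z[100:160,350:380]), "front edge x",X.reshape(420,560,3)[150:170,350,:][:, [0,2]].round(3)[::3])
E
```

```text
red [324.5 249. ] 6
red [323.5 252.5] 2
blue [255.5158371  268.85972851] [236 260  38  15 221] [[0.39641046 0.06613157 0.01      ]]
white [252.43679458 251.0993228 ] [230 234  40  35 886] [[0.44530985 0.07878076 0.066     ]]
white [288.31538462 279.00769231] [276 270  26  22 130] [[ 0.35978839 -0.03567132  0.066     ]]
white [239.57077626 284.4109589 ] [221 275  35  26 219] [[0.33912474 0.1115132  0.066     ]]
white [257.34146341 280.17073171] [252 276  12   9  41] [[0.36098573 0.05482137 0.066     ]]
dark [323.40384615 246.05769231] [319 243  10   8  52] [[ 0.46001384 -0.13113099  0.126     ]]
dark [351.25       249.41176471] [347 246  10   8  68] [[ 0.4508825  -0.20910641  0.126     ]]
h40 [420.4549763  267.72037915] 211 [[ 0.39683359 -0.43152103  0.04      ]]
h40 [333.72916667 248.06845238] 1008 [[ 0.45473522 -0.17208546  0.04      ]]
h40 [537.25531915 282.4822695 ] 282 [[ 0.3536233  -0.78184203  0.04      ]]
h40 [384.87526882 283.60860215] 465 [[ 0.34944757 -0.32410804  0.04      ]]
shelf z 0.8798112449887003 front edge x [[0.556 0.894]
 [0.556 0.879]
 [0.552 0.879]
 [0.549 0.88 ]
 [0.545 0.881]
 [0.542 0.881]
 [0.539 0.879]]
```

View pics/topcrop.png

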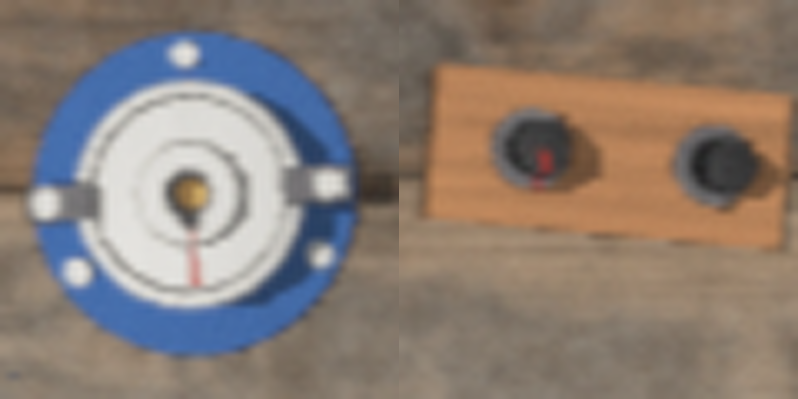

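View pics/sidecrop.png

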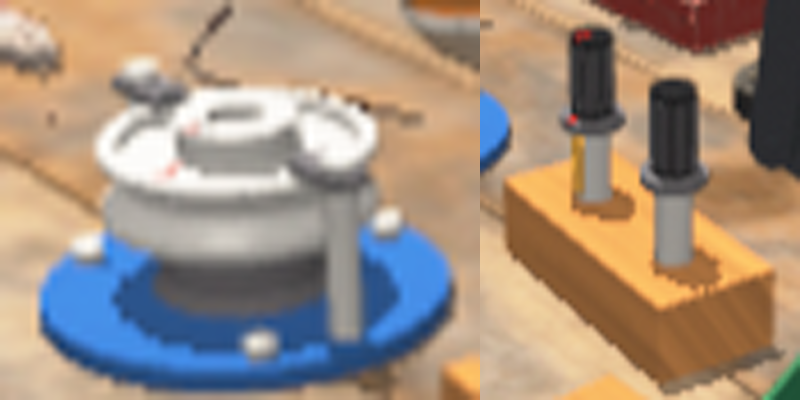

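Crops: the bore is at about (253.6,250.6) px, its red web mark points down the image (about -x), and the clamps are left and right. The keyed shaft is the left one, at about (323.5,246.5), with its red marks also pointing down and slightly right. In the side view the brass key is visible facing the same way. Now I'll refine the measurement with ellipse and rectangle fits.

Run:
```python
from h import *
f=pickle.load(open("top.pkl","rb")); g=pickle.load(open("side.pkl","rb")); im=f["image"]
S=8
def crop(im,x0,y0,w): return cv2.resize(im[y0:y0+w,x0:x0+w],None,fx=S,fy=S,interpolation=cv2.INTER_CUBIC)
def un(p,x0,y0): return (np.array(p)+.5)/S-.5+[x0,y0]
a=cv2.cvtColor(crop(im,225,222,60),cv2.COLOR_RGB2HSV)
blue=((a[...,0]>100)&(a[...,0]<125)&(a[...,1]>100)).astype(np.uint8)
n,l,s,c=cv2.connectedComponentsWithStats(blue)
blue=(l==1+np.argmax(s[1:,4])).astype(np.uint8) if s[1:,4].max()>.5*blue.sum() else blue
pts=cv2.findNonZero(blue); hull=cv2.convexHull(pts); (cb,ax,_)=cv2.fitEllipse(hull)
B=onz(f,[un(cb,225,222)],.01)[0]; print("base",B,np.array(ax)/S)
gold=(a[...,0]>12)&(a[...,0]<28)&(a[...,1]>110)&(a[...,2]>60)
y,x=np.nonzero(gold); k=abs(x-235)+abs(y-235)<90; print("gold z=.033",onz(f,[un((x[k].mean(),y[k].mean()),225,222)],.033)[0])
wh=((a[...,1]<60)&(a[...,2]>150)).astype(np.uint8); n,l,s,c=cv2.connectedComponentsWithStats(wh); i=1+np.argmax(s[1:,4])
w=cv2.morphologyEx((l==i).astype(np.uint8),cv2.MORPH_OPEN,np.ones((41,41)))if 0 else (l==i).astype(np.uint8)
hull=cv2.convexHull(cv2.findNonZero(w)); cw,ax,_=cv2.fitEllipse(hull); print("rim",onz(f,[un(cw,225,222)],.066)[0],np.array(ax)/S)
def red(a): return ((a[...,0]<9)|(a[...,0]>170))&(a[...,1]>70)&(a[...,2]>60)
for c,s in blobs(red(a),15): print("pulley red",un(c,225,222),s/S)
y,x=np.nonzero(red(a)); vx,vy,x0,y0=cv2.fitLine(np.c_[x,y].astype(np.float32),cv2.DIST_L2,0,.01,.01).ravel(); print("line dir",vx,vy)
b=cv2.cvtColor(crop(im,303,225,60),cv2.COLOR_RGB2HSV)
for c,s in blobs(red(b),15): print("shaft red",un(c,303,225),s/S)
rz=f["range_z"]; wood=((b[...,0]>5)&(b[...,0]<16)&(b[...,1]>125)&(b[...,2]>120)).astype(np.uint8)
wood=cv2.morphologyEx(wood,cv2.MORPH_OPEN,np.ones((15,15),np.uint8))
n,l,s,c=cv2.connectedComponentsWithStats(wood); i=1+np.argmax(s[1:,4])
r=cv2.boxPoints(cv2.minAreaRect(cv2.findNonZero((l==i).astype(np.uint8)))); R=onz(f,un(r,303,225),.04)
print("rack",R.round(4).tolist(),R.mean(0),np.linalg.norm(R[1]-R[0]),np.linalg.norm(R[2]-R[1]))
e=R[1]-R[0] if np.linalg.norm(R[1]-R[0])>.1 else R[2]-R[1]; e=e/np.linalg.norm(e)*np.sign(e[1])
H=R.mean(0)[:2]+.04*e[:2]; print("hole",H,"rack dir",np.degrees(np.arctan2(e[1],e[0])))
dk=((b[...,2]<75)|red(b)).astype(np.uint8)
for c,s in blobs(dk,300): print("dark box",un((s[0]+s[2]/2,s[1]+s[3]/2),303,225),s/S)
print("pred px top-circle/collar:",proj(f,[[*H,.126],[*H,.084],[*(H-.018*np.array([1,0])),.084]]).round(2).tolist())
print("pred side top/collar/floor",proj(g,[[*H,.126],[*H,.084],[*H,.04]]).round(2).tolist())
gi=cv2.cvtColor(g["image"],cv2.COLOR_RGB2HSV)
for c,s in blobs(red(gi),1):
    if 215<c[0]<310 and 205<c[1]<260: print("side red",c,s)
for c,s in blobs(gi[...,2]<70,30):
    if 270<c[0]<330 and 215<c[1]<270: print("side dark",c,s)
print("hub in side",proj(g,[[B[0],B[1],.075]]))
```

```text
base [0.46013754 0.06794586 0.01      ] [38.69102859 46.03509903]
gold z=.033 [0.44637443 0.06932977 0.033     ]
rim [0.44312493 0.07333877 0.066     ] [33.57042694 39.43449402]
pulley red [253.94515306 263.63903061] [29.    41.5    0.875  1.25   6.125]
line dir 0.20099737 0.9795918
shaft red [324.17362579 249.85636892] [ 19.5   22.25   4.     6.5  118.25]
rack [[0.4283, -0.0899, 0.04], [0.4951, -0.0961, 0.04], [0.4812, -0.2553, 0.04], [0.4145, -0.2485, 0.04]] [ 0.45477696 -0.17247647  0.04      ] 0.06705318853975786 0.1597975777121117
hole [ 0.45824696 -0.13262727] rack dir 85.02333766715984
dark box [323.4375 248.0625] [ 16.    18.25   9.75  10.5  527.25]
dark box [351.4375 249.5   ] [ 43.75   20.625  10.25    8.625 546.   ]
pred px top-circle/collar: [[323.94, 246.69], [322.24, 246.77], [322.26, 253.01]]
pred side top/collar/floor [[289.01, 221.3], [289.28, 237.09], [289.57, 253.14]]
side red [307.66572238 211.36260623] [284 197  45  29 706]
side red [287.1 221.7] [285 221   5   3  10]
side red [236. 226.] [236 226   1   1   1]
side red [284.8 238.4] [284 238   3   2   5]
side dark [288.92907801 230.06382979] [285 221   9  18 141]
side dark [306.86206897 240.54597701] [302 231  10  20 174]
hub in side [[248.63590681 217.93162672]]
```

Run:
```python
from h import *
f=pickle.load(open("top.pkl","rb")); g=pickle.load(open("side.pkl","rb")); im=f["image"]
S=8
a=cv2.cvtColor(cv2.resize(im[222:282,225:285],None,fx=S,fy=S,interpolation=cv2.INTER_CUBIC),cv2.COLOR_RGB2HSV)
un=lambda p:(np.array(p)+.5)/S-.5+[225,222]
blue=((a[...,0]>100)&(a[...,0]<125)&(a[...,1]>110)).astype(np.uint8)
blue=cv2.morphologyEx(blue,cv2.MORPH_OPEN,np.ones((7,7),np.uint8))
c,ax,_=cv2.fitEllipse(cv2.convexHull(cv2.findNonZero(blue))); B=onz(f,[un(c)],.01)[0]; print("base",B,np.array(ax)/S,un(c))
wh=((a[...,1]<45)&(a[...,2]>140)).astype(np.uint8); wh=cv2.morphologyEx(wh,cv2.MORPH_CLOSE,np.ones((25,25),np.uint8))
wh=cv2.morphologyEx(wh,cv2.MORPH_OPEN,cv2.getStructuringElement(cv2.MORPH_ELLIPSE,(91,91)))
c,ax,_=cv2.fitEllipse(cv2.convexHull(cv2.findNonZero(wh))); R=onz(f,[un(c)],.066)[0]; print("rim",R,np.array(ax)/S,un(c))
C=(B+R)[:2]/2; print("C",C)
# side: white mouth check
print("side pred mouth",proj(g,[[*C,.075]]),"obs ~(243.9,218.5) ->",onz(g,[[243.9,218.5]],.075))
gi=cv2.cvtColor(g["image"],cv2.COLOR_RGB2HSV)
bl=((gi[...,0]>100)&(gi[...,0]<125)&(gi[...,1]>150)&(gi[...,2]>80)).astype(np.uint8); bl[:,:215]=0;bl[:,280:]=0;bl[:215]=0;bl[260:]=0
print("side base box",cv2.boundingRect(cv2.findNonZero(bl)))
th=np.arange(0,6.3,.1);q=proj(g,np.c_[C[0]+.075*np.cos(th),C[1]+.075*np.sin(th),0*th+.01]);print("pred box",q.min(0),q.max(0))
# marks
m=onz(f,[[ (190.5)/6.65-.5+225, 231/6.65-.5+222],[196.5/6.65-.5+225,284/6.65-.5+222],[253.945,263.64]],.062)
for p in m: print("mark",p,np.degrees(np.arctan2(p[1]-C[1],p[0]-C[0]))%360,np.hypot(*(p[:2]-C)))
H=np.array([.4582,-.1326])
for n,ff,uv,z in(("top collar",f,[323.8,252.2],.084),("top handle",f,[324.8,249.2],.126),("side collar",g,[284.8,238.4],.084),("side handle",g,[287.1,221.7],.126),("side hub",g,[239.0,221.1],.075),("side web",g,[236,226],.06)):
    p=onz(ff,[uv],z)[0]; o=C if "hub" in n or "web" in n else H
    print(n,p,np.degrees(np.arctan2(p[1]-o[1],p[0]-o[0]))%360,np.hypot(*(p[:2]-o)))
# clamps: white bolts heads in crop
p=onz(f,[[45.5/6.65-.5+225,204/6.65-.5+222],[331.5/6.65-.5+225,185/6.65-.5+222]],.074);print("clamps",p,np.degrees(np.arctan2(*(p[0]-p[1])[[1,0]])))
from plant import robot
for yaw in(1.57,-1.57,0,.8):
    print(yaw,[None if (r:=robot.inverse_kinematics([x,y,.2],[np.pi,0,yaw])) is None else r.round(2) for x,y in(H,C)])
```

```text
base [0.44613037 0.06838995 0.01      ] [48.07035828 48.15823746] [253.86777496 250.66427231]
rim [0.44589906 0.06885147 0.066     ] [33.94140625 34.40015411] [252.88857079 250.80933189]
C [0.44601472 0.06862071]
side pred mouth [[244.24875867 218.9597362 ]] obs ~(243.9,218.5) -> [[0.4471046  0.07246484 0.075     ]]
side base box (220, 234, 51, 19)
pred box [219.47963283 230.0290859 ] [271.30045995 250.92627754]
mark [0.42998045 0.06816625 0.062     ] 181.62348763127096 0.01604070795471595
mark [0.40668312 0.06536188 0.062     ] 184.73644280244613 0.03946636792225289
mark [0.40833756 0.06567759 0.062     ] 184.4665398532565 0.03779192935217924
top collar [ 0.44259489 -0.13708579  0.084     ] 196.03763620479728 0.016237044040757136
top handle [ 0.45125075 -0.13499897  0.126     ] 199.04532634870728 0.007351670726451502
side collar [ 0.44476348 -0.13237184  0.084     ] 179.0271883825532 0.01343845742434908
side handle [ 0.45302154 -0.1319105   0.126     ] 172.41577816094207 0.005224161482638255
side hub [0.42577243 0.06314134 0.075     ] 195.14637072058204 0.020970778336774586
side web [0.41855173 0.06935473 0.06      ] 178.46898404610866 0.027472797879899168
clamps [[0.44175734 0.13120555 0.074     ]
 [0.45045959 0.00596858 0.074     ]] 93.9748830901585
1.57 [array([ 0.69,  0.24, -0.58,  2.01,  0.16,  0.93,  0.03]), array([ 0.57,  0.27, -0.93,  2.05,  0.27,  0.94, -0.51])]
-1.57 [array([-0.72,  0.33,  1.13,  2.08, -0.37,  0.95, -2.53]), array([ 0.73,  0.35, -1.16,  2.05,  0.39,  0.99,  2.51])]
0 [array([ 0.5 ,  0.22, -0.35,  2.02,  0.09,  0.92, -1.47]), array([ 0.41,  0.22, -0.74,  2.06,  0.19,  0.93, -2.  ])]
0.8 [array([ 0.6 ,  0.23, -0.46,  2.02,  0.13,  0.92, -0.7 ]), array([ 0.49,  0.25, -0.84,  2.05,  0.23,  0.93, -1.24])]
```

Run:
```python
from plant import robot
import numpy as np
H=[.4582,-.1326]; o=[np.pi,0,1.57]
robot.goto([*H,.25],o)
robot.move_straight([*H,.099],vel=.12,contact_N=8)
print(robot.sense()["tcp_pos"],robot.sense()["t"])
robot.grip(0.0,60)
s=robot.sense();print(s["opening"],s["gripper_force"],s["wrist_force"],s["tcp_pos"])
robot.move_straight([*H,.20],vel=.1)
s=robot.sense();print(s["t"],s["opening"],s["gripper_force"],s["wrist_force"],s["tcp_pos"],s["tcp_rot"])
from h import *
g=robot.grab_frame("side"); pickle.dump(g,open("side1.pkl","wb"))
u,v=proj(g,[[*H,.18]])[0].astype(int)
cv2.imwrite("pics/lift.png",cv2.resize(g["image"][v-40:v+50,u-50:u+50],(700,630)[:2] if 0 else (660,594),interpolation=cv2.INTER_CUBIC)[:,:,::-1]);print(u,v)
```

```text
[ 0.45874338 -0.13268994  0.09961437] 3.5
0.2628206474761086 58.68355094717117 [-1.344676   -0.05840398  4.18720644] [ 0.45818095 -0.1326363   0.09926273]
5.25 0.2632770064362826 58.76454822078813 [ 0.5721824   0.06743275 -1.54222127] [ 0.45764666 -0.13252835  0.19931923] [-3.14013628e+00 -4.88145086e-04  1.57004697e+00]
288 200
```

View pics/lift.png

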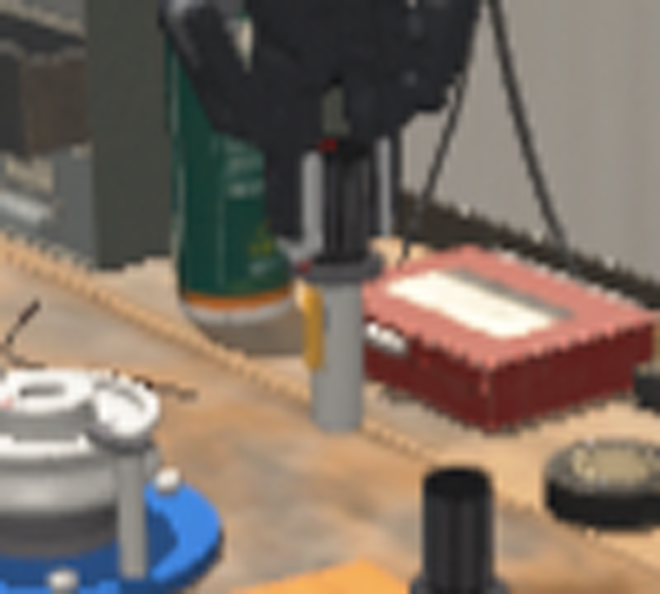

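The shaft hangs upright in the jaws with the key at its left (about 315,325 in the crop). Next I'll carry it over the bore.

Run:
```python
from plant import robot
import numpy as np
C=[.4460,.0686]
robot.move_straight([*C,.20],vel=.15,attitude=[np.pi,0,1.45])
w0=robot.sense()["wrist_force"]
hit=robot.move_straight([*C,.112],vel=.06,contact_N=8)
s=robot.sense();print(hit,s["t"],s["opening"],s["wrist_force"]-w0,s["torque"],s["tcp_pos"],s["tcp_rot"])
from h import *
g=robot.grab_frame("side")
u,v=proj(g,[[*C,.09]])[0].astype(int)
cv2.imwrite("pics/ins.png",cv2.resize(g["image"][v-45:v+45,u-50:u+50],(660,594),interpolation=cv2.INTER_CUBIC)[:,:,::-1])
```

```text
False 8.4083 0.26396196361870855 [-2.23517215  0.08282568  3.265257  ] [0.13228808 0.47410742 0.03698971] [0.4459461  0.06869843 0.11231504] [3.14143708e+00 7.43275748e-05 1.44995559e+00]
```

View pics/ins.png

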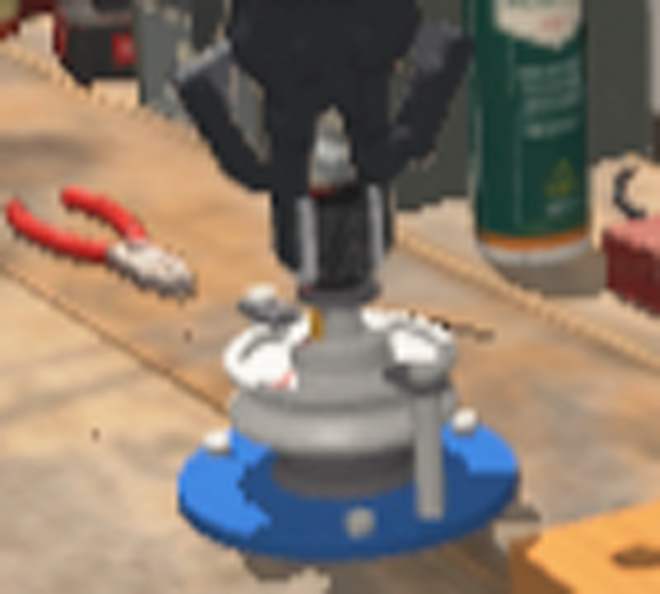

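The key has already dropped into the keyway: the TCP is 18 mm past the key stop with little force, and the collar is about 16 mm above the hub. Now I'll press it home.

Run:
```python
from plant import robot
import numpy as np
C=[.4460,.0686]
robot.grip(0.0,90)
hit=robot.move_straight([*C,.090],vel=.03,contact_N=25)
for i in range(2):
    s=robot.sense();print(hit,s["t"],s["gripper_force"],s["wrist_force"],s["torque"],s["tcp_pos"],s["tcp_rot"]); robot.sleep(.5)
from h import *
g=robot.grab_frame("side")
u,v=proj(g,[[*C,.09]])[0].astype(int)
cv2.imwrite("pics/home.png",cv2.resize(g["image"][v-45:v+45,u-50:u+50],(660,594),interpolation=cv2.INTER_CUBIC)[:,:,::-1])
```

```text
True 9.2417 88.25151545112021 [-1.49602826  0.21032819  7.56974566] [-0.11727435  0.40401268  0.00735319] [0.44605749 0.06891782 0.09647014] [-3.14090413e+00  1.37557017e-03  1.44981209e+00]
True 9.7417 88.25171886594035 [-2.18161984  0.60823724  7.85664505] [-0.04536741  0.47628404 -0.02414868] [0.4460474  0.06885249 0.09642203] [-3.14117687e+00  1.16858886e-03  1.44978875e+00]
```

View pics/home.png

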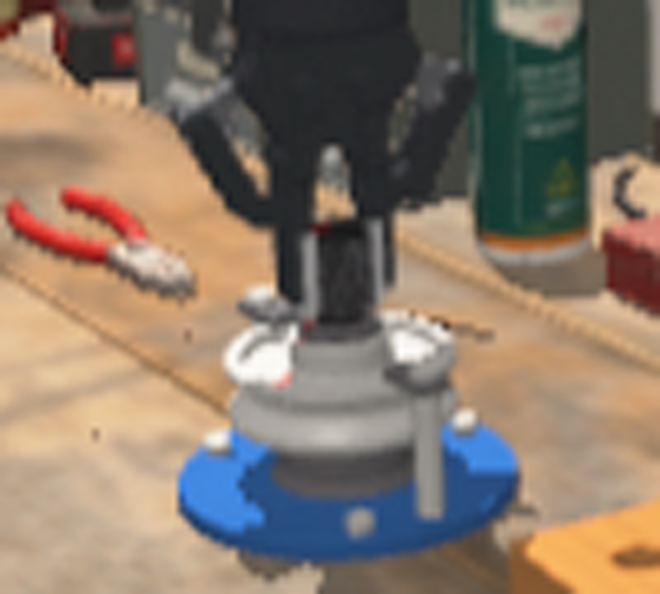

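The collar is now sitting on the hub (340,330). I'll add a little downward push, then hand in.

Run:
```python
from plant import robot
C=[.4460,.0688]
z=robot.sense()["tcp_pos"][2]
for k in range(1,7):
    robot.move_straight([*C,z-.0005*k],vel=.01); s=robot.sense()
    print(s["wrist_force"][2],s["tcp_pos"][2])
    if s["wrist_force"][2]>20: break
robot.sleep(.4); s=robot.sense(); print(s["t"],s["wrist_force"],s["tcp_pos"],s["gripper_force"])
print(robot.close_job())
```

```text
11.609079939792402 0.09641406066405973
17.524730078094606 0.09638882048006696
22.13628679926109 0.09634180306637646
11.4417 [-6.05310076 -0.923103   21.67664851] [0.44620826 0.06883273 0.09635393] 90.19697612675373
the job is handed in; nothing more can be done
None
```

The keyed shaft is fully home in the pulley with its collar on the hub face, gripped at 90 N and pressed down with about 22 N; I handed the job in at about 11.4 s, and no verdict came back.

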